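Centre-punch an angle bracket in the marking jig and bin it in the finished basket

TASK

Slide the angle bracket along the jig's channel until it is fully home against the end stop, then push the spring punch's plunger head right down to its stop and let it spring back up. Do not press the punch while the bracket is anywhere but home; afterwards draw the bracket out of the jig and put it in the wire basket, leaving the tray, the jar and the screwdriver where they are.

Things in the scene. Friction and masses are not known exactly. Their poses are not given: they have to be found in the camera images.
- jig: marking jig, grey base 230 x 100 x 12 mm, fixed. Origin: centre of its underside; x runs along the channel to the end stop, z up. Dark rails (tops at z = 20 mm) from x = 15 to 100 mm leave a channel 33 mm wide on y = 0, open to -x. A bridge (x = 60 to 90 mm, 74 mm wide) spans it: underside z = 75 mm, top 91 mm
- jig_stop (a point): point on the face of the jig's end stop, on the channel's floor and centre line, 12 mm above the bench; axes as the jig's. The bracket is home when its tip touches this face. The stop stands 18 mm above the channel's floor. The bracket starts in the channel, lying on the base, its tip 18 to 45 mm short of the stop; smooth metal, it slides easily
- punch_head (a point): centre of the top of the punch's black mushroom head, 38 mm in diameter, 14 mm thick, flat top 28 mm in diameter; 135 mm above the bench when up. It stands on the bridge, over the channel 25 mm before the stop, and goes straight down
- punch (a joint): travel of the plunger: 0 up, 0.014 m fully down at its rigid stop. A spring pushes it back up: about 4 N to start it, 12 N to reach the stop. Count as down from 0.0125
- bracket: aluminium L-shaped angle bracket, about 0.09 kg. Leg 130 mm long (x), 30 mm wide, 6 mm thick, lying flat; at its -x end an upright flange 8 mm thick (x), 30 mm wide, its top 45 mm above the leg's underside. Origin: centre of the leg's underside; x points to the leg's free tip, z up
- bracket_tip (a point): middle of the free end of the bracket's leg, on its underside. The leg lies under the bridge when home: lift the bracket only when the tip is drawn back past the bridge, 45 mm or more from the stop
- bracket_flange (a point): middle of the top edge of the bracket's upright flange (61 mm from the bracket's origin towards -x), the place to pinch it from above, across its 8 mm thickness (along the bracket's x). With the bracket home the punch's axis is 101 mm from here
- basket: steel wire basket, loose, 220 mm (x) x 150 mm (y) x 60 mm high, wire walls 4 mm, floor 3 mm. Origin at the centre of its underside. It stands to one side of the jig, the tray to the other; which is which varies
- tray: white plastic tray with solid walls, 220 x 150 x 50 mm, with bolts in it; leave alone. Origin at the centre of its underside
- jar: small white jar, 44 mm in diameter, 60 mm high; leave alone. Origin at the centre of its underside
- screwdriver: screwdriver 150 mm long with a black handle, lying beyond the jig; leave alone. Origin under its middle
Mind the look-alikes: they are no part of the job. There is more than one size of the bracket; the one meant has the size given above. Of the things that look like the jig, the larger one is meant.

How it is judged:
By the outcome, as a careful person would: the job done as asked, in the order asked, and still so for the second after the job is handed in, with the robot touching nothing.
It also fails if it takes over 56 s, if anything falls off the work surface, if the arm or the gripper's body presses on something with over 40 N, if the wrist force passes 120 N, or if a joint passes its speed limit or range.

ROBOT

A 6-joint arm with a two-finger parallel gripper is mounted at the origin on the work surface. World frame = base frame: x ahead of the robot, y to its left, z up, the work surface at z = 0. Lengths are in m, angles in degrees, forces in N, time in s.
With the tool pointing down it reaches from about 0.3 to 0.75 m from the base axis. Payload 8.5 kg.
Tool frame: the origin (TCP) lies on the centre line of the jaws, within the pads' length; the fingertips stand 25 mm ahead of it and the grasp point (between the pads) lies 6 mm ahead of it; z points along the fingers, y is the line along which they close (so a half turn about z gives the same grasp; the last joint's range is limited). The gripper opens to 85 mm and grips with 20 to 120 N. Pads are 22 mm wide; open, the fingers measure 114 mm over their backs; the gripper's body (76 mm by 85 mm) begins 54 mm behind the grasp point. The pads swing forward as they close: fully open they stand 13 mm farther back than shut.
Start: joints at [-79.372, 21.807, 74.336, -0, 83.858, -12.336], TCP at [0.215, -0.506, 0.256] pointing down, gripper open.
Joint ranges: [-178.18, 178.18], [-50.72, 133.34], [12.68, 142.11], [-81.47, 261.47], [9.98, 163.14], [-165.26, 165.26]. Speed limits (degrees/s): [136.94, 136.94, 180, 180, 180, 180].

INTERFACE

Orientations are given as a 3x3 rotation matrix whose columns are the frame's x, y, z axes.
In Python, from rig import telemetry, optics, env gives the robot as it stands.
- The arm moves only by the tool send_rows, never from a script. Its argument "deltas" is a list that holds one entry, the list of rows, each a list of 7 numbers: the shift along the tool's x, y, z in m, then the turn, a rotation vector about the tool's x, y, z in rad, then the opening, from -1 (shut) to 1 (fully open), so that 0 is half open. In form: [[[x, y, z, ax, ay, az, grip], ...]]. A call has 1 to 12 rows; each row shifts and turns the commanded pose from where the row before left it, along the tool's axes as they then stand; what a row does not reach is not made up. A row lasts 1/8 s, in which the tool goes at most 62.5 mm and 10.7 degrees, less where a joint would pass 70% of its speed; a pose out of reach is approached as far as the arm can. A call is refused whole if a number of a shift passes 0.0625 or a number of a turn 0.188, either way. A call with a gripper value outside its range is refused whole. The fingers move at their own pace and stop on an object; "squeeze" is the grip in N (left out, the last holds). Time passes only in rows, so rows that do not move let the fingers close. It gives the time, the measured TCP pose, the force, the opening and the grip force at its end, in the units of the state.
- telemetry.observe(): the state, without advancing time (a new reading comes with each control period).
- optics.get_image(name): name is "side" or "top"; returns a dict with "image" (480x640x3 uint8, red, green, blue), "range_z" (480x640 float32, m along the optical axis (not along the pixel's ray), 0 where there is no reading), "K" (3x3 intrinsics, pixels), "rvec" (rotation vector, rad) and "tvec" (3), from world to camera coordinates, as OpenCV has them. Camera axes: x right, y down, z forward; pixel columns grow to the right and rows downward; lengths in m; the calibration is good to about 2 mm. A picture is of the moment at which its call begins.
- env.close_job(): hands the job in; it is judged then, once.
The state is a dict: "time_s": time; "q": joint angles; "qvel": joint speeds; "joint_efforts": joint torques, N m; "position": TCP position; "tool_rot": TCP orientation; "ft_force": force on the tool from outside, world axes, zero at the start; "wrist_torque": the same for the moment, N m; "grip_width": finger opening in m; "gripper_force": force on a finger pad.
Only numpy, scipy, OpenCV 4.12 (cv2) and the standard library are available. Lean on these libraries where they do the work, as an engineer would, in place of code of your own. Each camera call takes 0.05 s, during which the arm holds its last target. There are 200 camera calls.

## Working session

There is one attempt and no reset: what is moved stays moved. The work goes in short steps, Python scripts to look and compute and a tool call to move; the robot and the scene stay as the last step left them, time stands still between calls to the robot, and variables do not carry over. Pictures are saved under pics/ and viewed, at most 10 in all, crops included, and the job is handed in when it is done.

Besides the shell and the picture viewer there is one more tool, called as name(argument=value, ...) on one line, values as JSON. send_rows: Moves the arm, as the interface text tells. Its arguments: {"type":"object","properties":{"deltas":{"type":"array"},"squeeze":{"type":"number"}},"required":["deltas"]}

```bash
mkdir -p pics; ls; cat > h.py <<'E'
import numpy as np, cv2
from rig import telemetry, optics, env
def grab(n):
    d=optics.get_image(n); R=cv2.Rodrigues(np.array(d["rvec"],float))[0]; t=np.array(d["tvec"],float).ravel()
    return d,R,t
def cloud(d,R,t):
    K=np.array(d["K"]); z=d["range_z"]; v,u=np.mgrid[:480,:640]
    c=np.stack([(u-K[0,2])/K[0,0]*z,(v-K[1,2])/K[1,1]*z,z],-1)
    return (c-t)@R   # R^T (c-t)
def save(n,im): cv2.imwrite("pics/"+n,im[...,::-1])
E
python3 - <<'E'
from h import *
for n in("top","side"):
    d,R,t=grab(n); save(n+"0.png",d["image"]); np.savez(n+"0.npz",im=d["image"],P=cloud(d,R,t),z=d["range_z"],K=d["K"],R=R,t=t)
    print(n,-R.T@t,R[2],d["K"][0])
s=telemetry.observe();print(s["time_s"],s["tool_rot"],s["grip_width"])
E
```

```text
pics
top [ 0.42358143 -0.00183144  1.4619742 ] [ 0.08523294 -0.01204951 -0.99628819] [584.63392671   0.         322.82737205]
side [0.38496143 0.77986781 0.90703883] [ 0.13805229 -0.67776759 -0.72219988] [549.68817312   0.         319.33722122]
0.1 [[ 9.20761485e-01  3.90125914e-01 -2.43547370e-04]
 [ 3.90125895e-01 -9.20760648e-01  1.27084781e-03]
 [ 2.71541828e-04 -1.26516185e-03 -9.99999163e-01]] 0.0852890151938846
```

View pics/top0.png

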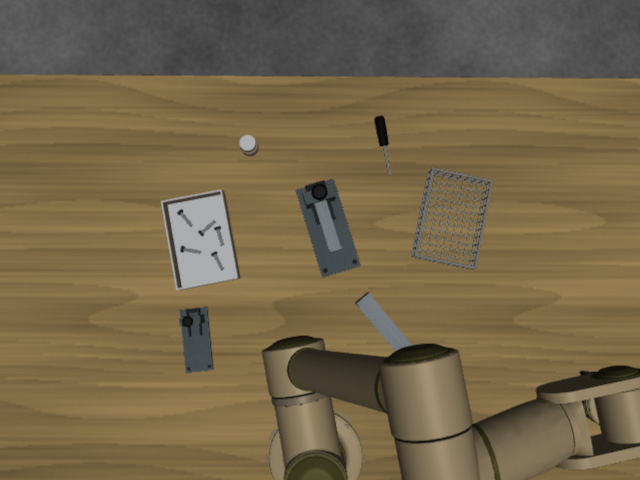

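View pics/side0.png

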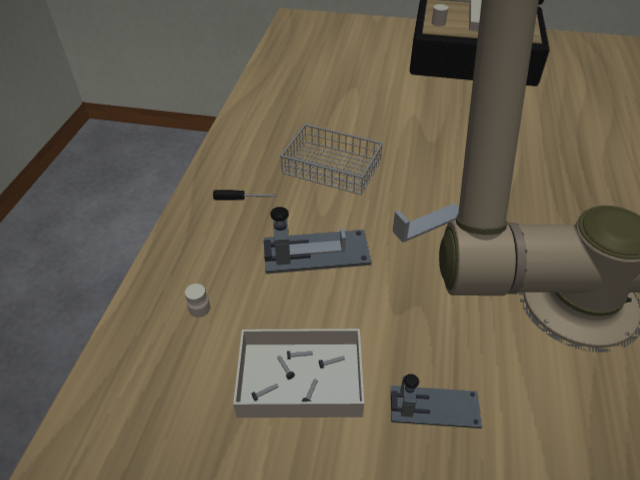

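The top view shows the large jig at about (328,228) with the punch head at (319,190). The bracket lies in its channel with the flange near (333,250). The basket is at (452,218), the tray at (200,240), and the small decoy jig at (197,340). In the side view the flange top is at about (343,236) and the head at (280,214).

```bash
python3 - <<'E'
from h import *
def rect(p): 
    r=cv2.minAreaRect((p[:,:2]*1000).astype(np.float32)); return [np.round(x,1) for x in r]
A=np.load("top0.npz");B=np.load("side0.npz")
def sel(D,box,zl,zh):
    P=D["P"];m=np.zeros((480,640),bool);m[box[1]:box[3],box[0]:box[2]]=1
    m&=(P[...,2]>zl)&(P[...,2]<zh)&(D["z"]>0); return P[m],m
for n,D,bj,bh,bf in(("top",A,(285,170,370,285),(300,175,340,205),(315,235,350,262)),("side",B,(255,200,380,280),(265,200,295,235),(325,222,355,255))):
    j,_=sel(D,bj,.007,.1); print(n,"jig",rect(j),len(j))
    b,_=sel(D,bj,.008,.0145); print(" base",rect(b),len(b),np.median(b[:,2]))
    h,_=sel(D,bh,.12,.15); print(" head",len(h),h.mean(0).round(4),np.median(h[:,2]),rect(h))
    f,_=sel(D,bf,.035,.07); print(" flange",len(f), f.max(0).round(4),rect(f)); 
    ft=f[f[:,2]>f[:,2].max()-.006]; print(" ftop",len(ft),ft.mean(0).round(4),rect(ft))
# bright leg in top
im=A["im"].astype(int); g=im.min(2); hsv=cv2.cvtColor(A["im"],cv2.COLOR_RGB2HSV)
l,m=sel(A,(300,190,350,262),.014,.03); print("leg zs",len(l),np.percentile(l[:,2],[5,50,95]))
print("grays base",im[262,328],"leg",im[228,326],"flange",im[249,333],"rail",im[210,312])
k=sel(A,(405,160,500,275),.01,.08)[0]; print("basket",rect(k),len(k),np.percentile(k[:,2],[50,99]))
k2=sel(B,(275,120,390,195),.01,.08)[0]; print("basket side",rect(k2),len(k2),np.percentile(k2[:,2],[50,99]))
cv2.imwrite("pics/crop1.png",np.hstack([cv2.resize(A["im"][170:280,280:380,::-1],None,fx=4,fy=4,interpolation=2),cv2.resize(B["im"][195:305,270:370,::-1],None,fx=4,fy=4,interpolation=2)]))
E
```

```text
top jig [array([562., -30.]), array([210., 287.]), np.float64(89.9)] 3464
 base [array([566.9, -40.2]), array([188.9, 272.1]), np.float64(89.8)] 1686 0.01168682133400721
 head 212 [ 0.6289 -0.008   0.1341] 0.1340687961666258 [array([629.7,  -7.7]), array([37.9, 34.5]), np.float64(0.1)]
 flange 47 [ 0.51   -0.0338  0.0609] [array([502.9, -48.1]), array([ 8.1, 29.6]), np.float64(16.7)]
 ftop 31 [ 0.5033 -0.0485  0.0582] [array([502.8, -47.7]), array([ 7.7, 28.1]), np.float64(17.4)]
side jig [array([556.1, -25.6]), array([230.1, 105. ]), np.float64(17.0)] 3702
 base [array([556. , -24.8]), array([230. , 104.3]), np.float64(17.3)] 2039 0.010900565446960869
 head 219 [0.6263 0.0008 0.1316] 0.13239792376526255 [array([626.1,  -2.1]), array([36.5, 36. ]), np.float64(54.2)]
 flange 79 [ 0.509  -0.0271  0.0607] [array([501.4, -44.1]), array([ 8.5, 35.3]), np.float64(16.1)]
 ftop 26 [ 0.5011 -0.0427  0.0567] [array([501.1, -42.7]), array([ 7.7, 32. ]), np.float64(17.2)]
leg zs 1152 [0.01422841 0.01735902 0.02332272]
grays base [69 76 79] leg [118 125 131] flange [116 123 129] rail [49 53 56]
basket [array([ 585.9, -346.5]), array([221.1, 266.7]), np.float64(86.1)] 1183 [0.05807853 0.06624819]
basket side [array([ 577.1, -328.8]), array([159.2, 224. ]), np.float64(78.2)] 1253 [0.04642744 0.0608848 ]
```

View pics/crop1.png

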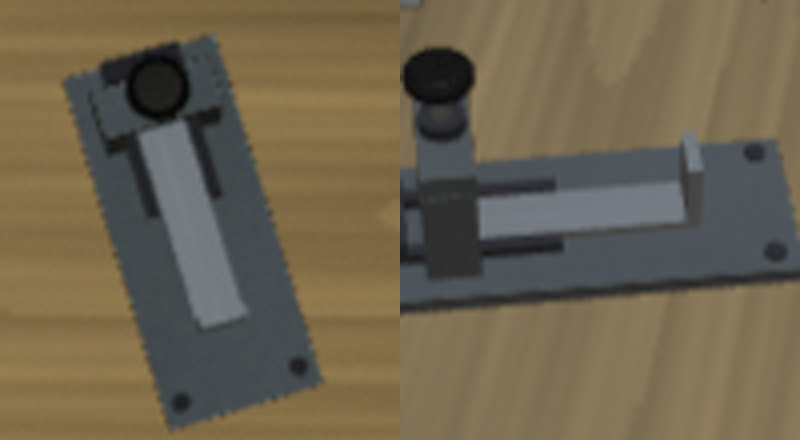

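The crop shows the flange standing at the outer end of the leg, with the leg running under the bridge. The jig yaw is about 17.2°, its centre (0.556,-0.025), and the flange top (0.502,-0.045) at z≈0.057. The head is at (0.627,-0.004), so the flange-to-head distance is about 132 mm, which means the bracket is about 31 mm short of home and in the expected range. I'll turn the tool to the jig first, then travel.

send_rows(deltas=[[[0,0,0,0,0,-0.1838,0],[0,0,0,0,0,-0.1838,0],[0,0,0,0,0,-0.1838,0],[0,0,0,0,0,-0.1838,0],[0,0,0,0,0,-0.1838,0],[0,0,0,0,0,-0.1838,0],[0,0,0,0,0,-0.1838,0],[0,0,0,0,0,-0.1838,0]]])

```text
time_s: 1.1
position: [0.2145, -0.5062, 0.2559]
tool_rot: [[-0.302, 0.953, -0.0], [0.953, 0.302, 0.001], [0.001, 0.0, -1.0]]
ft_force: [1.0, -0.1, 0.0]
grip_width: 0.0426
gripper_force: 0.0
```

send_rows(deltas=[[[0.0354,0.041,0,0,0,0,0],[0.0354,0.041,0,0,0,0,0],[0.0354,0.041,0,0,0,0,0],[0.0354,0.041,0,0,0,0,0],[0.0354,0.041,0,0,0,0,0],[0.0354,0.041,0,0,0,0,0],[0.0354,0.041,0,0,0,0,0],[0.0354,0.041,0,0,0,0,0],[0.0354,0.041,0,0,0,0,0],[0.0354,0.041,0,0,0,0,0],[0,0,0,0,0,0,0]]])

```text
time_s: 2.48
position: [0.5023, -0.0441, 0.2558]
tool_rot: [[-0.3, 0.954, -0.001], [0.954, 0.3, 0.001], [0.001, -0.0, -1.0]]
ft_force: [-0.5, -0.6, -0.4]
grip_width: 0.0429
gripper_force: 0.0
```

send_rows(deltas=[[[0,0,0.05,0,0,0,0],[0,0,0.05,0,0,0,0],[0,0,0.05,0,0,0,0],[0,0,0.04,0,0,0,0],[0,0,0.014,0,0,0,0],[0,0,0,0,0,0,0],[0,0,0,0,0,0,-1],[0,0,0,0,0,0,-1],[0,0,0,0,0,0,-1],[0,0,0,0,0,0,-1]]], squeeze=25)

```text
time_s: 3.72
position: [0.5021, -0.0471, 0.0536]
tool_rot: [[-0.296, 0.955, 0.002], [0.955, 0.296, -0.001], [-0.002, 0.002, -1.0]]
ft_force: [-0.8, 0.2, 5.8]
grip_width: 0.0075
gripper_force: 28.7
```

send_rows(deltas=[[[0,0.01,0,0,0,0,-1],[0,0.01,0,0,0,0,-1],[0,0.005,0,0,0,0,-1],[0,0,0,0,0,0,-1]]])

```text
time_s: 4.22
position: [0.5264, -0.0396, 0.0536]
tool_rot: [[-0.296, 0.955, 0.003], [0.955, 0.296, -0.001], [-0.002, 0.003, -1.0]]
ft_force: [0.6, 0.7, 4.9]
grip_width: 0.0078
gripper_force: 28.3
```

send_rows(deltas=[[[0,0.002,0,0,0,0,-1],[0,0.001,0,0,0,0,-1],[0,0,0,0,0,0,-1]]])

```text
time_s: 4.6
position: [0.5287, -0.0388, 0.0536]
tool_rot: [[-0.296, 0.955, 0.002], [0.955, 0.296, -0.001], [-0.001, 0.002, -1.0]]
ft_force: [-2.5, -0.8, 6.9]
grip_width: 0.0076
gripper_force: 28.7
```

send_rows(deltas=[[[0,0.001,0,0,0,0,-1],[0,0.001,0,0,0,0,-1],[0,0,0,0,0,0,-1]]])

```text
time_s: 4.97
position: [0.5305, -0.0382, 0.0536]
tool_rot: [[-0.296, 0.955, 0.002], [0.955, 0.296, -0.001], [-0.001, 0.002, -1.0]]
ft_force: [-2.1, -1.4, 7.4]
grip_width: 0.0076
gripper_force: 28.6
```

send_rows(deltas=[[[0,0.001,0,0,0,0,-1],[0,0.001,0,0,0,0,-1],[0,0,0,0,0,0,-1]]])

```text
time_s: 5.35
position: [0.5325, -0.0376, 0.0536]
tool_rot: [[-0.296, 0.955, 0.002], [0.955, 0.296, -0.001], [-0.001, 0.002, -1.0]]
ft_force: [-1.6, -0.1, 7.4]
grip_width: 0.0077
gripper_force: 28.6
```

send_rows(deltas=[[[0,0.001,0,0,0,0,-1],[0,0.001,0,0,0,0,-1],[0,0,0,0,0,0,-1]]])

```text
time_s: 5.72
position: [0.5332, -0.0373, 0.0536]
tool_rot: [[-0.296, 0.955, -0.001], [0.955, 0.296, -0.001], [-0.001, -0.001, -1.0]]
ft_force: [-8.4, -3.5, 10.2]
grip_width: 0.0077
gripper_force: 29.2
```

send_rows(deltas=[[[0,0.001,0,0,0,0,-1],[0,0.001,0,0,0,0,-1],[0,0,0,0,0,0,-1]]])

```text
time_s: 6.1
position: [0.5333, -0.0372, 0.0536]
tool_rot: [[-0.297, 0.955, -0.005], [0.955, 0.297, -0.002], [-0.0, -0.006, -1.0]]
ft_force: [-17.6, -8.1, 16.7]
grip_width: 0.0074
gripper_force: 30.1
```

Contact at the stop: 19 N, with the tool stalled about 99–101 mm from the punch axis. I'll ease off slightly, release and rise, then check it with the camera.

send_rows(deltas=[[[0,-0.001,0,0,0,0,-1],[0,0,0,0,0,0,-0.5],[0,0,0,0,0,0,-0.3],[0,0,0,0,0,0,-0.3],[0,0,0,0,0,0,-0.3],[0,0,-0.03,0,0,0,-0.3],[0,0,-0.05,0,0,0,-0.3],[0,-0.03,-0.05,0,0,0,-0.3],[0,-0.05,0,0,0,0,-0.3],[0,0,0,0,0,0,-1]]])

```text
time_s: 7.35
position: [0.4562, -0.0604, 0.1828]
tool_rot: [[-0.294, 0.956, -0.001], [0.956, 0.294, 0.0], [0.0, -0.001, -1.0]]
ft_force: [0.6, -0.8, -0.6]
grip_width: 0.0133
gripper_force: 0.0
```

```bash
cat > m.py <<'E'
from h import *
def meas(tag):
    out={}
    for n,bh,bf in(("top",(300,175,340,205),(310,220,355,262)),("side",(265,200,295,240),(310,215,360,260))):
        d,R,t=grab(n); P=cloud(d,R,t); save(tag+n+".png",d["image"])
        def s(b,zl,zh):
            Q=P[b[1]:b[3],b[0]:b[2]].reshape(-1,3); return Q[(Q[:,2]>zl)&(Q[:,2]<zh)]
        r=lambda p:[np.round(x,1) for x in cv2.minAreaRect((p[:,:2]*1000).astype(np.float32))]
        h=s(bh,.12,.15); f=s(bf,.035,.07)
        print(n,"head",len(h),np.median(h[:,2]),r(h) if len(h) else 0,"flange",len(f),f[:,2].max() if len(f) else 0,r(f) if len(f) else 0)
E
python3 -c "
from m import *; meas('home')
s=telemetry.observe();print(s['position'],s['ft_force'])
a=cv2.imread('pics/hometop.png')[160:280,270:380];b=cv2.imread('pics/homeside.png')[190:310,255:365]
cv2.imwrite('pics/homec.png',np.hstack([cv2.resize(x,None,fx=3.6,fy=3.6,interpolation=2) for x in(a,b)]))"
```

```text
top head 212 0.13411096730280386 [array([630. ,  -7.6]), array([38.3, 34.6]), np.float64(0.4)] flange 4 0.05772148218405068 [array([536.3, -50.4]), array([2.1, 5.7]), np.float64(63.8)]
side head 220 0.13241638401443662 [array([627.2,  -3.2]), array([38.1, 35.7]), np.float64(87.9)] flange 69 0.058172674935946626 [array([531.2, -31.3]), array([ 8. , 32.9]), np.float64(17.2)]
[ 0.45869704 -0.06038553  0.18257718] [ 1.08607295  0.4557057  -0.42340393]
```

View pics/homec.png

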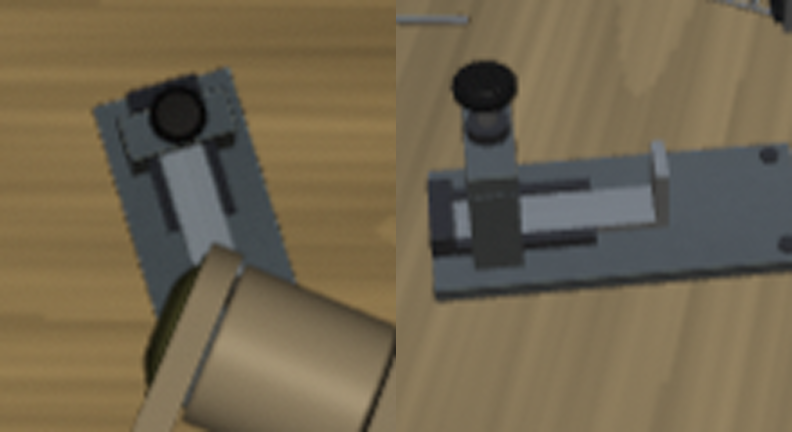

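The tip now touches the dark stop: in the side crop the leg end meets the block at about x≈452. The flange moved about 32 mm and stands about 100 mm from the punch axis, so the bracket is home. Next I press the punch with shut fingers.

send_rows(deltas=[[[0,0.045,0,0,0,0,-1],[0,0.045,0,0,0,0,-1],[0.002,0.045,0,0,0,0,-1],[0,0.0445,0,0,0,0,-1],[0,0,0,0,0,0,-1],[0,0,0,0,0,0,-1]]])

```text
time_s: 8.2
position: [0.6293, -0.0049, 0.1815]
tool_rot: [[-0.296, 0.955, -0.001], [0.955, 0.296, 0.0], [0.001, -0.001, -1.0]]
ft_force: [0.1, -0.1, -0.0]
grip_width: 0.0001
gripper_force: 0.0
```

send_rows(deltas=[[[0,0,0.01,0,0,0,-1],[0,0,0.008,0,0,0,-1],[0,0,0.005,0,0,0,-1],[0,0,0.003,0,0,0,-1],[0,0,0,0,0,0,-1]]])

```text
time_s: 8.82
position: [0.6288, -0.0054, 0.1567]
tool_rot: [[-0.296, 0.955, -0.001], [0.955, 0.296, -0.0], [-0.0, -0.001, -1.0]]
ft_force: [-4.6, 0.1, 6.4]
grip_width: -0.0001
gripper_force: 2.9
```

send_rows(deltas=[[[0,0,0.004,0,0,0,-1],[0,0,0.004,0,0,0,-1],[0,0,0.002,0,0,0,-1],[0,0,0,0,0,0,-1]]])

```text
time_s: 9.32
position: [0.6291, -0.0054, 0.1476]
tool_rot: [[-0.296, 0.955, 0.0], [0.955, 0.296, -0.001], [-0.001, 0.0, -1.0]]
ft_force: [-5.1, 0.0, 10.2]
grip_width: -0.0
gripper_force: 5.2
```

send_rows(deltas=[[[0,0,0.002,0,0,0,-1],[0,0,0,0,0,0,-1]]])

```text
time_s: 9.57
position: [0.6291, -0.0054, 0.146]
tool_rot: [[-0.296, 0.955, 0.001], [0.955, 0.296, -0.001], [-0.001, 0.001, -1.0]]
ft_force: [-6.3, -0.5, 12.7]
grip_width: -0.0002
gripper_force: 6.3
```

send_rows(deltas=[[[0,0,0.001,0,0,0,-1],[0,0,0.001,0,0,0,-1],[0,0,0,0,0,0,-1],[0,0,0,0,0,0,-1]]])

```text
time_s: 10.07
position: [0.6291, -0.0054, 0.1459]
tool_rot: [[-0.296, 0.955, 0.002], [0.955, 0.296, -0.001], [-0.002, 0.002, -1.0]]
ft_force: [-10.8, 0.9, 25.4]
grip_width: 0.0002
gripper_force: 12.2
```

The plunger is on its rigid stop: 25 N with no further travel. Now I lift off and go back over the flange.

send_rows(deltas=[[[0,0,-0.008,0,0,0,-1],[0,0,-0.012,0,0,0,-1],[0,0,-0.022,0,0,0,-1],[0,-0.03,0,0,0,0,-1],[0,-0.04,0,0,0,0,-0.2],[-0.002,-0.031,0,0,0,0,-0.2],[0,0,0,0,0,0,-0.2],[0,0,0,0,0,0,-0.2]]])

```text
time_s: 11.08
position: [0.5342, -0.037, 0.1845]
tool_rot: [[-0.296, 0.955, 0.001], [0.955, 0.296, -0.0], [-0.0, 0.001, -1.0]]
ft_force: [-0.5, 0.6, 0.2]
grip_width: 0.0334
gripper_force: 0.0
```

```bash
python3 -c "
from m import *; meas('post')
s=telemetry.observe();print(s['time_s'],s['position'],s['ft_force'],s['grip_width'])"
```

```text
top head 61 0.13421415058636674 [array([638.3, -12.9]), array([28.3, 19.4]), np.float64(34.2)] flange 0 0 0
side head 221 0.13240449540642776 [array([626.4,  -2.9]), array([38.8, 35.6]), np.float64(61.0)] flange 69 0.05852067020176824 [array([531.3, -32.1]), array([ 7.9, 33.8]), np.float64(17.1)]
11.175 [ 0.53424084 -0.03684795  0.18421615] [ 0.38601115 -0.37385175  0.79576372] 0.034540357332766246
```

The head is back up and the bracket is unmoved. Next: grip the flange and draw it out.

send_rows(deltas=[[[0,0,0.05,0,0,0,-0.2],[0,0,0.05,0,0,0,-0.2],[0,0,0.029,0,0,0,-0.2],[0,0,0,0,0,0,-0.2],[0,0,0,0,0,0,-1],[0,0,0,0,0,0,-1],[0,0,0,0,0,0,-1],[0,0,0,0,0,0,-1]]], squeeze=40)

```text
time_s: 12.18
position: [0.5332, -0.0372, 0.0567]
tool_rot: [[-0.296, 0.955, 0.0], [0.955, 0.296, -0.001], [-0.001, -0.0, -1.0]]
ft_force: [-3.1, -2.3, 2.5]
grip_width: 0.0076
gripper_force: 39.6
```

send_rows(deltas=[[[0,-0.01,0,0,0,0,-1],[0,-0.015,0,0,0,0,-1],[0,-0.015,0,0,0,0,-1],[0,-0.015,0,0,0,0,-1],[0,-0.015,0,0,0,0,-1],[0,-0.01,0,0,0,0,-1],[0,0,0,0,0,0,-1]]], squeeze=60)

```text
time_s: 13.05
position: [0.4569, -0.0612, 0.0567]
tool_rot: [[-0.295, 0.955, 0.003], [0.955, 0.295, -0.001], [-0.002, 0.002, -1.0]]
ft_force: [-1.9, -1.2, 8.1]
grip_width: 0.0067
gripper_force: 61.4
```

Now lift, and refine the basket pose from the stored views.

send_rows(deltas=[[[0,0,-0.015,0,0,0,-1],[0,0,-0.03,0,0,0,-1],[0,0,-0.045,0,0,0,-1],[0,0,-0.045,0,0,0,-1],[0,0,-0.01,0,0,0,-1],[0,0,0,0,0,0,-1]]])

```text
time_s: 13.8
position: [0.4567, -0.0606, 0.2004]
tool_rot: [[-0.296, 0.955, 0.001], [0.955, 0.296, -0.0], [-0.001, 0.001, -1.0]]
ft_force: [-0.5, 0.4, -1.7]
grip_width: 0.0067
gripper_force: 60.1
```

```bash
python3 - <<'E'
from h import *
for n,b in(("top0",(405,160,500,275)),("side0",(275,120,390,195))):
    D=np.load(n+".npz");P=D["P"][b[1]:b[3],b[0]:b[2]].reshape(-1,3)
    for lo,hi in((.05,.063),(.01,.063)):
        Q=P[(P[:,2]>lo)&(P[:,2]<hi)]
        m=np.median(Q[:,:2],0); Q=Q[np.linalg.norm(Q[:,:2]-m,axis=1)<.16]
        # colour-free inlier: drop isolated cells
        g=np.round(Q[:,:2]*100).astype(int);u,inv,c=np.unique(g,axis=0,return_inverse=True,return_counts=True);Q=Q[c[inv.ravel()]>2]
        r=cv2.minAreaRect((Q[:,:2]*1000).astype(np.float32));print(n,lo,len(Q),np.round(np.hstack([r[0],r[1],r[2]]),1))
# top pixel corners at rim height .06
D=np.load("top0.npz");K=D["K"];R=D["R"];t=D["t"];C=-R.T@t
for u,v in((432,169),(491,180),(475,268),(413,257)):
    d=R.T@np.linalg.inv(K)@[u,v,1]; print((C+d*(.06-C[2])/d[2]).round(3))
E
```

```text
top0 0.05 599 [ 579.3 -334.5  153.4  222.9   78.1]
top0 0.01 992 [ 579.3 -334.5  153.4  222.9   78.1]
side0 0.05 552 [ 577.1 -328.4  157.5  224.    78. ]
side0 0.01 1221 [ 577.1 -328.8  159.2  224.    78.2]
[ 0.699 -0.284  0.06 ]
[ 0.672 -0.428  0.06 ]
[ 0.458 -0.385  0.06 ]
[ 0.484 -0.236  0.06 ]
```

The basket centre is (0.578,-0.332) at yaw -12°, and both views agree. I'll carry the bracket over with the flange going to (0.518,-0.319) and turn it 29°.

send_rows(deltas=[[[-0.03,-0.002,0,0,0,0,-1],[-0.05,-0.0035,0,0,0,0,-1],[-0.05,-0.0035,0,0,0,0,-1],[-0.05,-0.0035,0,0,0,0,-1],[-0.05,-0.0035,0,0,0,0,-1],[-0.0345,-0.002,0,0,0,0,-1],[0,0,0,0,0,0.17,-1],[0,0,0,0,0,0.17,-1],[0,0,0,0,0,0.17,-1],[0,0,0,0,0,0,-1],[0,0,0,0,0,0,-1]]])

```text
time_s: 15.18
position: [0.5179, -0.3185, 0.1993]
tool_rot: [[0.205, 0.979, -0.001], [0.979, -0.205, 0.001], [0.001, -0.001, -1.0]]
ft_force: [-0.7, 0.4, -0.3]
grip_width: 0.0067
gripper_force: 60.0
```

```bash
python3 -c "
from h import *
o=[]
for n in('top','side'):
    d,R,t=grab(n); o.append(d['image'][:, :,::-1])
a=o[0][150:300,360:520];b=o[1][70:220,250:410]
cv2.imwrite('pics/bk.png',np.hstack([cv2.resize(x,None,fx=2.5,fy=2.5,interpolation=2) for x in(a,b)]))
s=telemetry.observe();print(s['position'],s['tool_rot'][:2])"
```

```text
[ 0.51801316 -0.31856507  0.19980911] [[ 2.05990272e-01  9.78553830e-01 -6.39719601e-04]
 [ 9.78553938e-01 -2.05989909e-01  5.90560798e-04]]
```

View pics/bk.png

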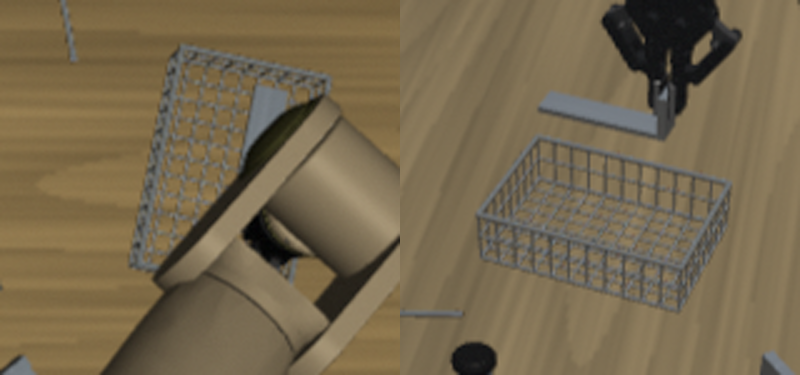

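The bracket is held level at about (600,115) in the side crop, parallel to the basket's long side and above its interior. I'll lower it in.

send_rows(deltas=[[[0,0,0.04,0,0,0,-1],[0,0,0.04,0,0,0,-1],[0,0,0.03,0,0,0,-1],[0,0,0.02,0,0,0,-1],[0,0,0.01,0,0,0,-1],[0,0,0.006,0,0,0,-1],[0,0,0,0,0,0,-1]]])

```text
time_s: 16.15
position: [0.5182, -0.3188, 0.0546]
tool_rot: [[0.208, 0.978, 0.0], [0.978, -0.208, -0.0], [-0.0, 0.0, -1.0]]
ft_force: [0.2, -0.0, -0.0]
grip_width: 0.0065
gripper_force: 60.0
```

send_rows(deltas=[[[0,0,0.003,0,0,0,-1],[0,0,0,0,0,0,-1]]])

```text
time_s: 16.4
position: [0.5182, -0.3187, 0.0516]
tool_rot: [[0.208, 0.978, 0.0], [0.978, -0.208, -0.0], [-0.0, 0.0, -1.0]]
ft_force: [-0.5, 0.3, -1.3]
grip_width: 0.007
gripper_force: 60.0
```

send_rows(deltas=[[[0,0,0.002,0,0,0,-1],[0,0,0.001,0,0,0,-1],[0,0,0,0,0,0,-1]]])

```text
time_s: 16.77
position: [0.5181, -0.3186, 0.0482]
tool_rot: [[0.208, 0.978, -0.0], [0.978, -0.208, 0.0], [0.0, -0.0, -1.0]]
ft_force: [-0.3, 0.3, -1.0]
grip_width: 0.0072
gripper_force: 60.0
```

send_rows(deltas=[[[0,0,0,0,0,0,-0.6],[0,0,0,0,0,0,-0.4],[0,0,0,0,0,0,-0.4],[0,0,0,0,0,0,-0.4],[0,0,-0.02,0,0,0,-0.4],[0,0,-0.04,0,0,0,-0.4],[0,0,-0.05,0,0,0,-0.4],[0,0,-0.05,0,0,0,-0.4],[-0.04,-0.045,0,0,0,0,-0.4],[-0.04,-0.045,0,0,0,0,-0.4],[-0.04,-0.045,0,0,0,0,-0.4],[0,0,0,0,0,0,-0.4]]])

```text
time_s: 18.27
position: [0.3583, -0.4098, 0.2085]
tool_rot: [[0.213, 0.977, -0.0], [0.977, -0.213, -0.0], [-0.0, -0.0, -1.0]]
ft_force: [0.6, 0.9, 0.3]
grip_width: 0.0259
gripper_force: 0.0
```

```bash
python3 -c "
from m import *; meas('end')
s=telemetry.observe();print(s['time_s'],s['position'],s['ft_force'])
a=cv2.imread('pics/endtop.png')[100:400,140:520];b=cv2.imread('pics/endside.png')[100:430,180:520]
cv2.imwrite('pics/endc.png',np.hstack([cv2.resize(x,(400,400),interpolation=2) for x in(a,b)]))"
```

```text
top head 210 0.13440986058797164 [array([629.6,  -7.7]), array([37. , 34.5]), np.float64(0.2)] flange 0 0 0
side head 219 0.13213332778258888 [array([626.7,  -2.1]), array([37.7, 36.4]), np.float64(47.6)] flange 0 0 0
18.375 [ 0.36097068 -0.40806751  0.20845692] [-0.08869609  0.79473866  0.05939836]
```

View pics/endc.png

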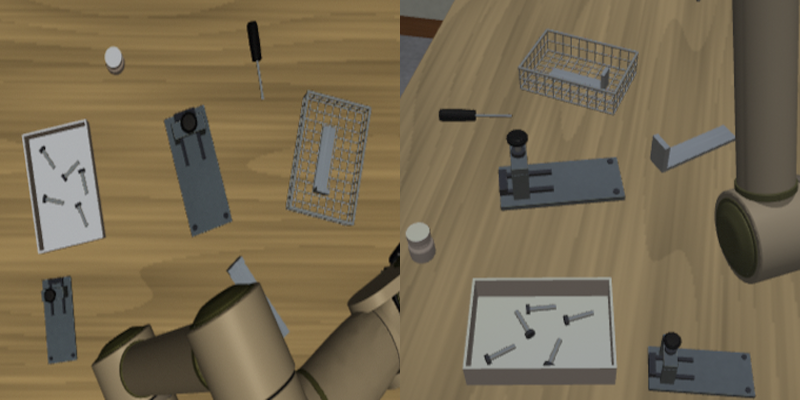

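The bracket lies flat inside the basket at about (325,158) in the top crop. The jig channel is empty, the punch head is up, and the tray, jar and screwdriver haven't moved. Handing in.

```bash
python3 -c "
from rig import env; print(env.close_job())"
```

```text
the job is handed in; nothing more can be done
None
```

The job is handed in: the bracket was slid home, the punch was pressed to its stop and sprang back, and the bracket now lies in the wire basket, with the tray, jar and screwdriver left where they were.

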